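Lock the goldsmith's filings safe with a T-head key

ROBOT

A 6-joint arm with a two-finger parallel gripper is mounted at the origin on the work surface. World frame = base frame: x ahead of the robot, y to its left, z up, the work surface at z = 0. Lengths are in m, angles in rad, forces in N, time in s.
With the tool pointing down it reaches from about 0.275 to 0.825 m from the base axis. Payload 4.9 kg.
Tool frame: the origin (TCP) lies midway between the tips of the shut fingers; the grasp point (between the pads) lies 19 mm behind it (bot.grip_depth is the distance from the TCP to the grasp point, in m); z points along the fingers, y is the line along which they close (so a half turn about z gives the same grasp; the last joint's range is limited). The gripper opens to 85 mm and grips with 20 to 120 N. Pads are 22 mm wide; open, the fingers measure 114 mm over their backs; the gripper's body (76 mm by 85 mm) begins 54 mm behind the grasp point. The pads swing forward as they close: fully open they stand 13 mm farther back than shut.
Start: joints at [1.084, 0.326, -0.193, 1.052, 0, 1.437], TCP at [0.19, 0.516, 0.231] pointing down, gripper open.
Joint ranges: [-2.65, 2.65], [-0.97, 1.79], [-1.3, 1.35], [-1.93, 2.1], [-1.47, 1.37], [-3.14, 3.14]. Speed limits (rad/s): [2.57, 2.57, 3.14, 3.14, 3.14, 3.14].

INTERFACE

Orientations are given as a unit quaternion [w, x, y, z].
In Python, from cell import bot gives the robot as it stands. Calls block until the motion is done:
- bot.move_pose(position, orientation): joint-space move of the TCP to a pose.
- bot.move_linear(position, speed=0.15, rotation=None, until_force=None): straight line of the TCP; rotation=None keeps the orientation; speed is the mean speed in m/s. With until_force (N) it stops when the force on the tool has changed by that much, and returns True; else False.
- bot.goto_joints(angles): joint-space move.
- bot.set_gripper(opening, grasp_force=None): opening from 0.0 (shut) to 1.0 (fully open); grasp_force is the grip in N (None keeps the last); returns when the fingers have stopped.
- bot.wait(seconds).
- bot.solve_ik(position, orientation): joint angles nearest the present ones, or None.
- bot.camera(name): name is "scene" or "top"; returns the picture (400x640x3 uint8, red, green, blue); there is no depth.
- bot.calibration(name): a dict with "mtx" (3x3 intrinsics, pixels), "extrinsics" (4x4, takes a point from world to camera coordinates). Camera axes: x right, y down, z forward; pixel columns grow to the right and rows downward; lengths in m; the calibration is good to about 2 mm. A picture is of the moment at which its call begins. calibration takes no time and is no camera call.
A pose or a line that the arm cannot do raises bot.PlanningError and nothing moves.
- bot.close_job(): hands the job in; it is judged then, once.
Trained networks look in the newest picture that a camera, given by its name, has taken for a name from the list of things; names that differ only in an ending like _2 or _b are one class to them, and where a whole thing is asked for, a point or a joint stands for the part that bears it (a point fixed in the world has none). Each returns a list of dicts, best first, with "confidence" (0 to 1); they miss things now and then, are a little off and sometimes report something else, mostly with a low value. They report only what shows in the picture. A call takes as long as a camera call. They do not tell look-alikes from the thing itself.
- bot.search_frame(camera, thing): "bbox" ([left, top, width, height] in pixels, round what is visible of it).
Readings, each from a call of its own:
- bot.read_clock(): time.
- bot.read_joint_positions(): joint angles.
- bot.read_joint_vel(): joint speeds.
- bot.read_joint_efforts(): joint torques, N m.
- bot.read_position(): TCP position.
- bot.read_tool_rot(): TCP orientation.
- bot.read_ft_force(): force on the tool from outside, world axes, zero at the start.
- bot.read_moment(): the same for the moment, N m.
- bot.read_gripper_width(): opening from 0.0 (shut) to 1.0 (fully open).
- bot.read_finger_force(): force on a finger pad.
Only numpy, scipy, OpenCV 4.12 (cv2) and the standard library are available. Lean on these libraries where they do the work, as an engineer would, in place of code of your own. Each camera call takes 0.05 s, during which the arm holds its last target. There are 200 camera calls.

TASK

Shut the open lid of the blue filings safe. Then lift the red T-head key out of its wooden block, pass its brass head lengthwise through the slot in the lid until the key's flange sits fully down on the lid, and turn it a quarter turn so that the head locks crosswise under the slot. Leave the key upright in the lock, let go, and do not disturb the jar, mandrel, hammer and screwdriver.

Things in the scene. Friction and masses are not known exactly. Their poses are not given: they have to be found in the camera images.
- safe: The filings safe: open blue steel box, 130 (x) x 150 (y) x 85 mm high, screwed to the bench, two small feet stick out 21 mm at its +-y sides. Origin: centre of its underside. Axes: z up, x from its front to its hinge side (away from the robot, give or take its yaw), y along the hinge. Does not move.
- lock (a point): Fixed on the safe (same axes), 93 mm above its origin: the centre of the lid's slot, level with the lid's top face, once the lid is shut. The slot is 56 mm long (y), 17 mm wide (x). Under the 8 mm thick lid a fixed 8 mm steel bridge across the box has a larger slot (60 x 20 mm) in line with it; below the bridge the key's head can turn freely, either way, without a stop.
- lid (a joint): Angle (rad) of the aluminium lid (130 x 150 x 8 mm, 0.35 kg) about its hinge on the box's +x rim: 0 shut, flat on the box; 1.57 upright; 1.95 leaning back on its stop. A stiff soft-close hinge: above about 1.3 it stays where it is; pushed over towards the box's front to below about 1.1 it falls shut by itself in 1 to 3 s. Pushing at its edge takes under 4 N.
- lid_edge (a point): Middle of the free front edge of the lid (on a 60 mm wide tab), 145 mm from the hinge line; the top end of the lid while it stands open. The slot's centre is 80 mm from this edge.
- lid_hinge (a point): Middle of the lid's hinge line: 65 mm along +x from the box's middle, 85 mm above the bench. Its axes turn with the lid.
- key_grip (a point): Centre of the key's red grip, an upright flat wing 40 (x) x 14 (y) x 55 mm high, of a loose key of about 0.18 kg, 92 mm long. Axes: z up the key, x along the wing and along the brass T-head: both point the same way. It starts upright in the block, flange on the block's top. Fully seated in the lock, this point is 32.5 mm above lock.
- key_flange (a point): Centre of the underside of the key's steel flange (44 mm across, 5 mm thick), 32.5 mm below key_grip, same axes. Below it a round shank 11 mm thick and 20 mm long, then the brass head, 50 (x) x 12 (y) x 12 mm high, its lowest 5 mm narrowed to 45 x 8 mm; foot 32 mm below this point. With the flange on the shut lid the head's top clears the bridge's underside by 4 mm.
- block_top (a point): Centre of the top face of the fixed wooden tool block, 100 mm (x) x 70 mm (y) x 45 mm high, 45 mm above the bench. Its slot for the key's head is 56 mm long (x) and 17 mm wide (y).
- jar_mid (a point): Bystander: green jar, 60 mm wide, 60 mm high; point at its centre. Leave alone.
- mandrel_mid (a point): Bystander: steel ring mandrel standing on a round foot 64 mm wide, 110 mm high; point on its axis 50 mm above its foot. Leave alone.
- mallet_grip (a point): Bystander: hammer, 220 mm long, lying on the bench; point on its handle. Leave alone.
- driver_grip (a point): Bystander: screwdriver, 170 mm long, lying on the bench; point on its handle. Leave alone.
Not all that is in view belongs to the job. What is shaped like the part that bears key_grip but purple is not meant.

How it is judged:
By the outcome, as a careful person would: the job done as asked, in the order asked, and still so for the second after the job is handed in, with the robot touching nothing.
It also fails if it takes over 56 s, if anything falls off the work surface, if the arm or the gripper's body presses on something with over 40 N, if the wrist force passes 120 N, or if a joint passes its speed limit or range.

## Working session

There is one attempt and no reset: what is moved stays moved. The work goes in short steps, each a Python script; the robot and the scene stay as the last script left them, time stands still between calls to the robot, and variables do not carry over. Pictures are saved under pics/ and viewed, at most 10 in all, crops included, and the job is handed in when it is done.

```bash
mkdir -p pics; ls
python3 - <<'E'
from cell import bot
import cv2
for n in ("scene","top"):
    im=bot.camera(n); cv2.imwrite(f"pics/{n}0.png",im[:,:,::-1])
    c=bot.calibration(n); print(n,c["mtx"].round(1).tolist(),c["extrinsics"].round(4).tolist())
    for t in ["safe","lid","lid_edge","key_grip","key_flange","block_top","jar_mid","mandrel_mid","mallet_grip","driver_grip"]:
        try: print(t,[([round(v) for v in d["bbox"]],round(d["confidence"],2)) for d in bot.search_frame(n,t)][:3])
        except Exception as e: print(t,e)
print(bot.read_clock())
E
```

```text
pics
scene [[409.0, 0.0, 317.2], [0.0, 409.0, 199.5], [0.0, 0.0, 1.0]] [[-0.8101, 0.5863, 0.0063, 0.4758], [0.4967, 0.6919, -0.524, -0.259], [-0.3116, -0.4214, -0.8517, 1.3416], [0.0, 0.0, 0.0, 1.0]]
safe [([351, 189, 83, 80], 0.74)]
lid [([354, 187, 41, 70], 0.92), ([401, 302, 77, 74], 0.17)]
lid_edge [([352, 191, 44, 66], 0.87)]
key_grip [([279, 129, 13, 18], 0.82), ([247, 154, 15, 23], 0.69), ([311, 116, 18, 27], 0.54)]
key_flange [([280, 129, 14, 21], 0.79), ([315, 117, 12, 25], 0.59), ([246, 152, 14, 30], 0.52)]
block_top [([269, 132, 36, 39], 0.69)]
jar_mid [([227, 220, 26, 29], 0.84), ([354, 192, 43, 66], 0.74)]
mandrel_mid [([364, 146, 24, 35], 0.91)]
mallet_grip [([402, 302, 76, 74], 0.71)]
driver_grip [([226, 221, 27, 27], 0.49), ([249, 94, 25, 16], 0.47)]
top [[373.5, 0.0, 325.9], [0.0, 373.5, 202.3], [0.0, 0.0, 1.0]] [[0.0015, -1.0, -0.0075, -0.0075], [-0.9815, -0.0, -0.1915, 0.5986], [0.1915, 0.0077, -0.9815, 0.9282], [0.0, 0.0, 0.0, 1.0]]
safe [([211, 202, 86, 77], 0.64)]
lid [([208, 199, 76, 27], 0.66)]
lid_edge [([210, 201, 71, 27], 0.76), ([141, 187, 32, 85], 0.35), ([319, 278, 21, 26], 0.18)]
key_grip [([397, 213, 21, 19], 0.68), ([392, 171, 23, 23], 0.65), ([392, 261, 23, 19], 0.51)]
key_flange [([398, 215, 19, 17], 0.81), ([392, 262, 23, 14], 0.8), ([393, 168, 22, 20], 0.48)]
block_top [([214, 200, 65, 26], 0.7), ([387, 201, 45, 44], 0.57)]
jar_mid [([399, 215, 18, 17], 0.66), ([330, 120, 18, 26], 0.59)]
mandrel_mid [([318, 281, 21, 24], 0.89)]
mallet_grip [([141, 187, 34, 84], 0.8)]
driver_grip [([483, 203, 8, 56], 0.58)]
1.1
```

View pics/scene0.png

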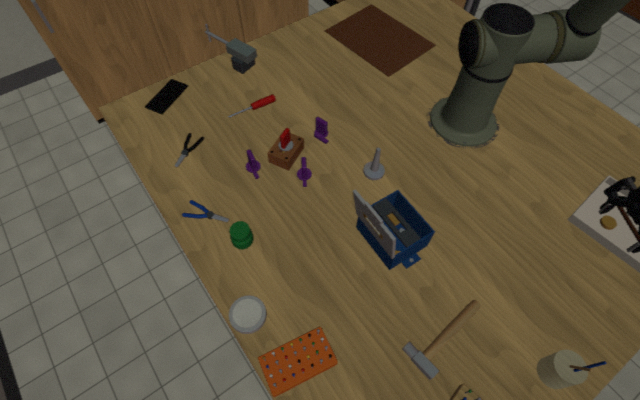

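View pics/top0.png

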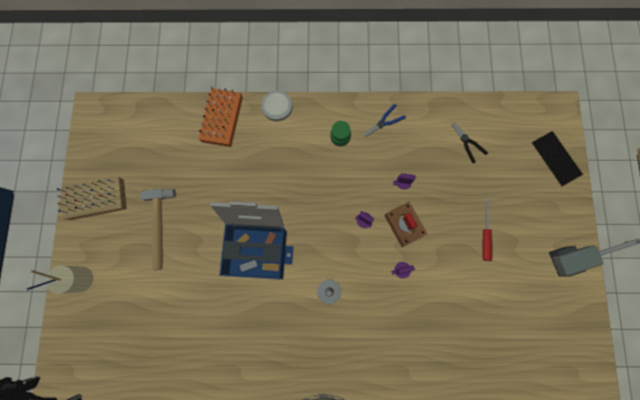

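Run:
```python
import cv2, numpy as np
s=cv2.imread("pics/scene0.png"); t=cv2.imread("pics/top0.png")
a=cv2.resize(t[150:300,370:440],None,fx=4,fy=4,interpolation=cv2.INTER_CUBIC)
b=cv2.resize(t[180:300,190:320],None,fx=4,fy=4,interpolation=cv2.INTER_CUBIC)[:, :]
c=np.zeros((600,800,3),np.uint8); c[:600,:280]=a; c[:480,280:800]=b
cv2.imwrite("pics/crop1.png",c)
```

```text
(no output)
```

View pics/crop1.png

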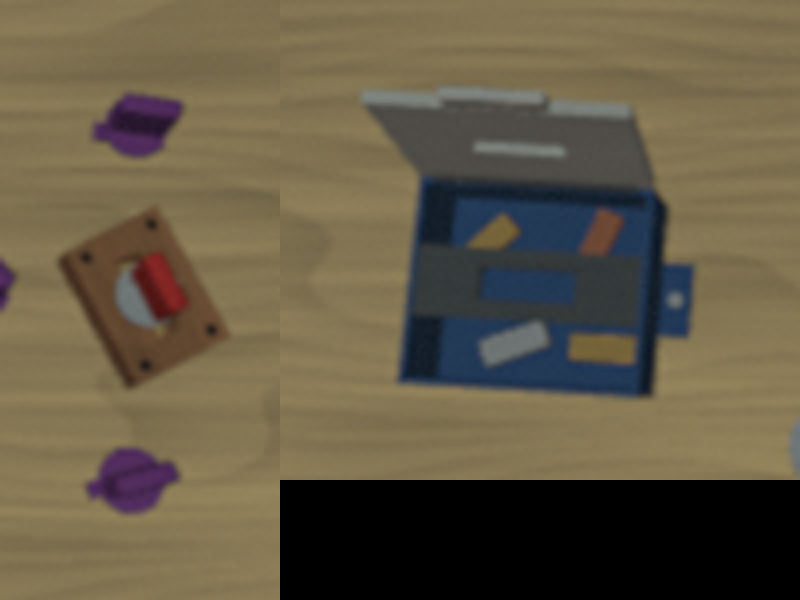

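The red key stands in the wooden block at top (408,221). The three similar keys at top (404,181), (365,219) and (402,269) are purple and stand on the bench, so they aren't meant. The crop confirms it: the only red wing, with a steel flange, is in the block. The safe is at (255,250), with its lid upright or leaning back and its top edge at row 203.

```bash
cat > h.py <<'E'
from cell import bot
import cv2, numpy as np
from scipy.optimize import least_squares
from scipy.spatial.transform import Rotation as R
def cal(n):
    c=bot.calibration(n); return c["mtx"],np.array(c["extrinsics"])
def proj(n,P):
    K,E=cal(n); q=(np.atleast_2d(P)@E[:3,:3].T+E[:3,3])@K.T; return q[:,:2]/q[:,2:]
def ray(n,uv,z):
    K,E=cal(n); c=-E[:3,:3].T@E[:3,3]
    d=E[:3,:3].T@np.linalg.solve(K,[uv[0],uv[1],1]); return c+d*(z-c[2])/d[2]
def down(yaw):   # tool z down, tool y closing axis at angle yaw (world)
    y=np.array([np.cos(yaw),np.sin(yaw),0]); z=np.array([0,0,-1.]); x=np.cross(y,z)
    q=R.from_matrix(np.c_[x,y,z]).as_quat(); return [q[3],q[0],q[1],q[2]]
def place(p,L):  # (x,y,yaw), local points
    c,s=np.cos(p[2]),np.sin(p[2]); L=np.atleast_2d(L)
    return np.c_[p[0]+c*L[:,0]-s*L[:,1],p[1]+s*L[:,0]+c*L[:,1],L[:,2]]
E
python3 - <<'E'
from h import *
C=lambda x,y:(190+(x-280)/4-.4,180+y/4-.4)
px=np.array([C(422,180),C(655,190),C(480,266),C(577,270),C(575,305),C(478,300)])
L=np.array([[.065,.075,.085],[.065,-.075,.085],[.010,.03,.085],[.010,-.03,.085],[-.010,-.03,.085],[-.010,.03,.085]])
r=least_squares(lambda p:(proj("top",place(p,L))-px).ravel(),[.5,.2,0]); s=r.x
print("safe",s.round(4),r.fun.round(1))
e=np.array([C(360,95),C(632,110)])
lid=lambda p,a:place(p,[[.065-.13*np.cos(a),.075,.085+.13*np.sin(a)],[.065-.13*np.cos(a),-.075,.085+.13*np.sin(a)]])
r=least_squares(lambda a:(proj("top",lid(s,a[0]))-e).ravel(),[1.6]); print("lid",r.x,r.fun.round(1))
B=lambda x,y:(370+x/4-.4,150+y/4-.4)
pb=np.array([B(62,258),B(155,207),B(228,335),B(133,380)])
LB=np.array([[-.05,.035,.045],[-.05,-.035,.045],[.05,-.035,.045],[.05,.035,.045]])
for y0 in(-2.6,):
    r=least_squares(lambda p:(proj("top",place(p,LB))-pb).ravel(),[.5,-.2,y0]); print("block",r.x.round(4),r.fun.round(1)); b=r.x
for n in("top","scene"):
    im=cv2.imread(f"pics/{n}0.png"); h=cv2.cvtColor(im,cv2.COLOR_BGR2HSV)
    m=((h[...,0]<8)|(h[...,0]>172))&(h[...,1]>170)&(h[...,2]>60)
    k,l,st,ce=cv2.connectedComponentsWithStats(m.astype(np.uint8))
    print(n,[(st[i].tolist(),ce[i].round(1).tolist()) for i in range(1,k) if st[i][4]>15], "pred grip",proj(n,place(b,[[0,0,.0775],[0,0,.105]])).round(1).tolist())
    im=cv2.resize(im,None,fx=3,fy=3); d=lambda P:cv2.polylines(im,[np.int32(proj(n,P)*3+1)],True,(0,255,255),1)
    d(place(s,L[2:])); d(place(s,[[.065,.075,.085],[.065,-.075,.085],[-.065,-.075,.085],[-.065,.075,.085]])); d(place(b,LB))
    cv2.imwrite(f"pics/o_{n}.png",im)
t=cv2.imread("pics/o_top.png")[520:900,600:1320]; q=cv2.imread("pics/o_scene.png")[370:830,730:1330]
cv2.imwrite("pics/ov_top.png",t); cv2.imwrite("pics/ov_scene.png",q)
for n,p in(("hammer",(158,235)),("driver",(487,240)),("mandrel",(329,291)),("jar",(341,132))): print(n,ray("top",p,.02).round(3))
E
```

```text
safe [ 0.4686  0.1788 -0.0495] [-0.6 -0.7 -0.  -0.2  0.5  0.4  0.   0.6 -0.1 -0.1  0.2 -0.1]
lid [1.79027358] [ 0.6  0.3 -0.2 -0.2]
block [ 0.5454 -0.2178 -2.5699] [ 20.6 -13.8 -24.3  13.  -20.9  12.8  24.7 -12.9]
top [([404, 213, 13, 16, 115], [409.7, 220.9]), ([483, 230, 9, 30, 244], [486.9, 245.1])] pred grip [[408.3, 221.2], [410.6, 219.6]]
scene [([251, 95, 24, 15, 172], [262.9, 101.7]), ([280, 128, 11, 20, 138], [284.6, 137.5])] pred grip [[285.3, 138.2], [284.8, 132.0]]
hammer [0.516 0.448 0.02 ]
driver [ 0.503 -0.439  0.02 ]
mandrel [ 0.369 -0.015  0.02 ]
jar [ 0.81  -0.049  0.02 ]
```

View pics/ov_scene.png

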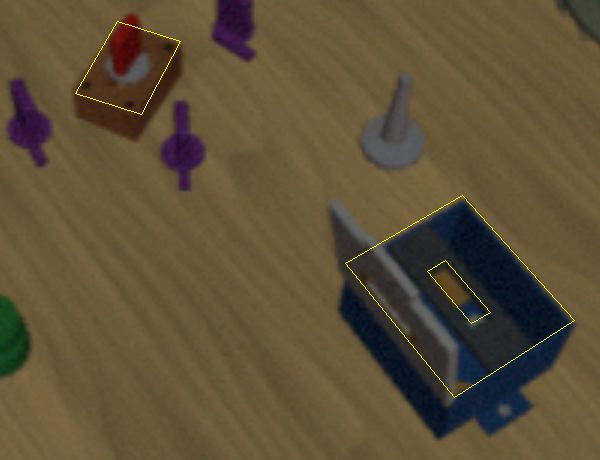

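The scene overlay matches the box rim and slot, so the safe pose holds. The block centre fits too, with its long axis at about 0.49 rad. Next I shut the lid.

Run:
```python
from h import *
s=np.array([.4686,.1788,-.0495])
W=lambda x,y,z:place(s,[[x,y,z]])[0]
def j6(p,yaw):
    q=bot.solve_ik(list(p),down(yaw)); return None if q is None else np.round(q,2).tolist()
for y in (s[2]+np.pi/2,s[2]-np.pi/2): print("lid",j6(W(.15,0,.3),y))
for y in (2.06,-1.08): print("key",j6([.545,-.218,.1],y))
for y in (-1.62,-.05,1.52,3.09): print("lock",round(y,2),j6(W(0,0,.11),y))
yaw=s[2]+np.pi/2
q1=bot.solve_ik(list(W(.15,0,.3)),down(yaw)); q2=bot.solve_ik(list(W(.15,0,.3)),down(yaw+np.pi))
if abs(q2[5])<abs(q1[5]): yaw+=np.pi
bot.set_gripper(0.0)
bot.move_pose(W(.15,0,.27),down(yaw))
bot.move_linear(W(.15,0,.19),speed=.15)
print(bot.move_linear(W(.0,0,.19),speed=.1,until_force=15),bot.read_position(),bot.read_ft_force(),bot.read_clock())
bot.move_linear(W(.0,0,.27),speed=.15)
print(bot.read_clock())
```

```text
lid [0.16, 0.47, 0.21, 1.3, 0.0, 0.2]
lid [0.16, 0.47, 0.21, 1.3, 0.0, -2.94]
key [-0.51, 0.51, -0.27, 0.79, 0.0, -1.0]
key [-0.51, 0.51, -0.27, 0.79, 0.0, 2.14]
lock -1.62 [0.22, 0.36, -0.49, 0.72, 0.0, -2.88]
lock -0.05 [0.22, 0.36, -0.49, 0.72, 0.0, 1.84]
lock 1.52 [0.22, 0.36, -0.49, 0.72, 0.0, 0.27]
lock 3.09 [0.22, 0.36, -0.49, 0.72, 0.0, -1.3]
False [0.46906703 0.17878624 0.18996669] [-0.58282524 -0.14573925  0.37582477] 6.1833
6.8667
```

Run:
```python
from h import *
B=lambda x,y:(370+x/4-.4,150+y/4-.4)
pb=np.array([B(62,258),B(155,207),B(228,335),B(133,380)])
LB=np.array([[.05,.035,.045],[.05,-.035,.045],[-.05,-.035,.045],[-.05,.035,.045]])
r=least_squares(lambda p:(proj("top",place(p,LB))-pb).ravel(),[.545,-.218,.49]); b=r.x; print(b.round(4),r.fun.round(1))
yaw=b[2]+np.pi/2
bot.move_pose([b[0],b[1],.20],down(yaw)); bot.set_gripper(0.6)
print(bot.read_joint_positions(),bot.read_clock())
for n in("top","scene"):
    im=bot.camera(n); cv2.imwrite(f"pics/{n}1.png",im[:,:,::-1])
t=cv2.imread("pics/top1.png"); q=cv2.imread("pics/scene1.png")
c=np.zeros((600,800,3),np.uint8); c[:,:400]=cv2.resize(t[180:300,200:320],(400,400)).repeat(1,0) if 0 else 0
c[:400,:400]=cv2.resize(t[190:290,205:305],(400,400),interpolation=cv2.INTER_CUBIC); c[:400,400:]=cv2.resize(q[90:190,235:335],(400,400),interpolation=cv2.INTER_CUBIC)
cv2.imwrite("pics/c2.png",c)
```

```text
[ 0.5449 -0.2177  0.4797] [-0.2 -1.5 -0.6 -0.6  0.1  0.5  0.7  1.6]
[-5.05614479e-01  4.15135648e-01 -1.42508250e-01  1.01307312e+00
  3.53815531e-05 -9.85495194e-01] 8.925
```

View pics/c2.png

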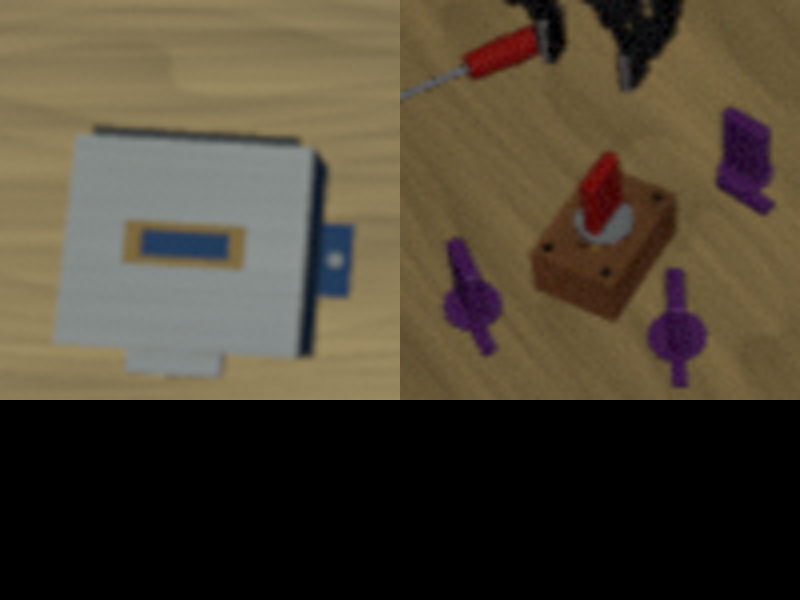

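The lid is shut with its slot centred near top (250.5,251). The red key stands untouched in the block, between the open fingers above it. Next I grasp and lift it and carry it over the slot.

Run:
```python
from h import *
C=lambda x,y:((x/4)+205-.4,(y/4)+190-.4)
pc=np.array([C(124,221),C(245,228),C(243,269),C(122,263)])
w=np.array([ray("top",p,.093) for p in pc]); lock=w.mean(0); d=(w[0]-w[1])+(w[3]-w[2]); 
print("lock",lock.round(4),"y-dir yaw",np.arctan2(d[1],d[0])-np.pi/2, "size",np.linalg.norm(w[0]-w[1]),np.linalg.norm(w[0]-w[3]))
b=[.5449,-.2177,.4797]; yaw=b[2]+np.pi/2
bot.move_linear([b[0],b[1],.0585],speed=.1,until_force=15); print(bot.read_position())
bot.set_gripper(0.0,60); print("w",bot.read_gripper_width(),bot.read_finger_force(),bot.read_ft_force())
bot.move_linear([b[0],b[1],.22],speed=.15); print("w",bot.read_gripper_width(),bot.read_ft_force())
s=np.array([.4686,.1788,-.0495]); yl=s[2]+np.pi
bot.move_pose([s[0],s[1],.19],down(yl)); print(bot.read_joint_positions(),bot.read_position(),bot.read_clock())
for n in("top","scene"):
    im=bot.camera(n); cv2.imwrite(f"pics/{n}2.png",im[:,:,::-1])
t=cv2.imread("pics/top2.png"); q=cv2.imread("pics/scene2.png")
c=np.zeros((400,800,3),np.uint8)
c[:,:400]=cv2.resize(t[190:290,205:305],(400,400),interpolation=cv2.INTER_CUBIC); c[:,400:]=cv2.resize(q[165:265,340:440],(400,400),interpolation=cv2.INTER_CUBIC)
cv2.imwrite("pics/c3.png",c)
```

```text
lock [0.4686 0.1801 0.093 ] y-dir yaw -0.05215717444398371 size 0.07577776003513251 0.02595407585056646
[ 0.54540413 -0.21796331  0.05918304]
w 0.15450467450246583 58.52490305900574 [-0.10857947 -0.15313702  2.92474353]
w 0.15528930384841944 [-0.0758504   0.20764666 -0.95055517]
[ 2.15888369e-01  2.71060775e-01 -3.81475179e-01  9.17638469e-01
 -4.32970455e-04 -1.30396672e+00] [0.46933236 0.17814201 0.19012418] 13.7333
```

View pics/c3.png

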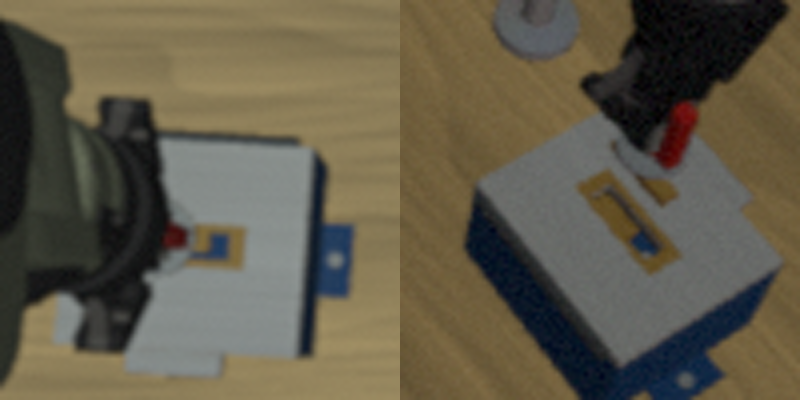

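The key is held with its flange at crop-right (645,155). The brass head sticks out below it and the slot is free. I overlay the nominal key model to measure the offset in the hand.

Run:
```python
from h import *
tcp=np.array([.4688,.1787,.190]); p=[tcp[0],tcp[1],-.0495+np.pi/2]; f=tcp[2]-.0135
th=np.linspace(0,2*np.pi,60)
box=lambda a,b,z:[[a,b,z],[a,-b,z],[-a,-b,z],[-a,b,z]]
sh=[np.c_[.022*np.cos(th),.022*np.sin(th),th*0+f],np.c_[.022*np.cos(th),.022*np.sin(th),th*0+f+.005],box(.025,.006,f-.02),box(.0225,.004,f-.032),box(.02,.007,f+.060)]
c=np.zeros((600,800,3),np.uint8)
for n,(u,v,w,hh),o,S in(("scene",(385,165,60,60),0,10),("top",(235,230,25,60),600,8)):
    im=cv2.imread(f"pics/{n}2.png")[v:v+hh,u:u+w]; im=cv2.resize(im,None,fx=S,fy=S,interpolation=cv2.INTER_CUBIC)
    for q,col in zip(sh,[(0,255,255),(0,255,255),(255,0,255),(255,255,0),(0,255,0)]):
        cv2.polylines(im,[np.int32((proj(n,place(p,np.array(q)))-[u,v]+.5)*S)],True,col,1)
    c[:im.shape[0],o:o+im.shape[1]]=im[:,:800-o]
cv2.imwrite("pics/c4.png",c)
```

```text
(no output)
```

View pics/c4.png

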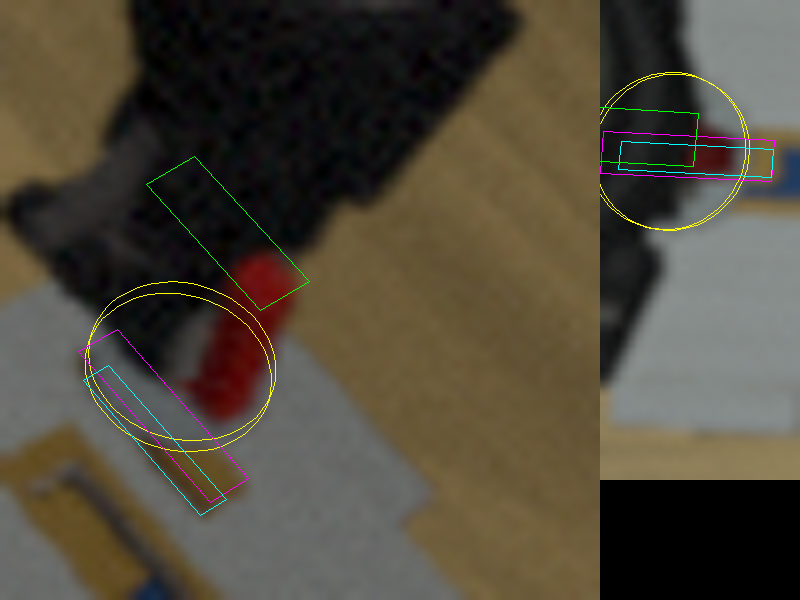

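The head and flange outlines lie on the picture to within about 1 px, so the key is centred in the hand. I lower it into the slot with a force guard.

Run:
```python
from h import *
s=[.4686,.1795,-.0505]; yl=s[2]+np.pi
bot.move_pose([s[0],s[1],.15],down(yl))
print(bot.read_position())
hit=bot.move_linear([s[0],s[1],.104],speed=.03,until_force=12)
print(hit,bot.read_position(),bot.read_ft_force(),bot.read_moment(),bot.read_gripper_width(),bot.read_clock())
```

```text
[0.46724761 0.1784879  0.14902052]
True [0.46848519 0.17948438 0.10687576] [-1.44493159 -0.04375836  4.81377928] [-0.08306899  0.14397668 -0.01249964] 0.15869693360734766 15.4333
```

Run:
```python
from h import *
s=[.4686,.1795,-.0505]; yl=s[2]+np.pi
for a in (.4,.8,1.2,np.pi/2):
    bot.move_pose([s[0],s[1],.1065],down(yl-a)); print(round(a,2),bot.read_position().round(4),bot.read_ft_force().round(1),bot.read_moment().round(2))
print(bot.read_gripper_width(),bot.read_joint_positions(),bot.read_clock())
for n in("top","scene"):
    im=bot.camera(n); cv2.imwrite(f"pics/{n}3.png",im[:,:,::-1])
t=cv2.imread("pics/top3.png"); q=cv2.imread("pics/scene3.png")
c=np.zeros((400,800,3),np.uint8)
c[:,:400]=cv2.resize(t[190:290,205:305],(400,400),interpolation=cv2.INTER_CUBIC); c[:,400:]=cv2.resize(q[165:265,340:440],(400,400),interpolation=cv2.INTER_CUBIC)
cv2.imwrite("pics/c5.png",c)
```

```text
0.4 [0.469  0.1795 0.1069] [-0.9 -0.6  3.6] [-0.15  0.24 -0.03]
0.8 [0.469  0.1795 0.1069] [-0.3 -0.2  5.1] [-0.29  0.31  0.02]
1.2 [0.4691 0.1796 0.1069] [-1.1 -1.4  5.6] [-0.17  0.27 -0.04]
1.57 [0.4691 0.1797 0.1069] [ 0.1 -1.6  5. ] [-0.18  0.18 -0.07]
0.1570058886690074 [ 2.18636290e-01  3.63273491e-01 -4.92187324e-01  7.14297352e-01
  1.83898144e-04  2.65506160e-01] 17.275
```

View pics/c5.png

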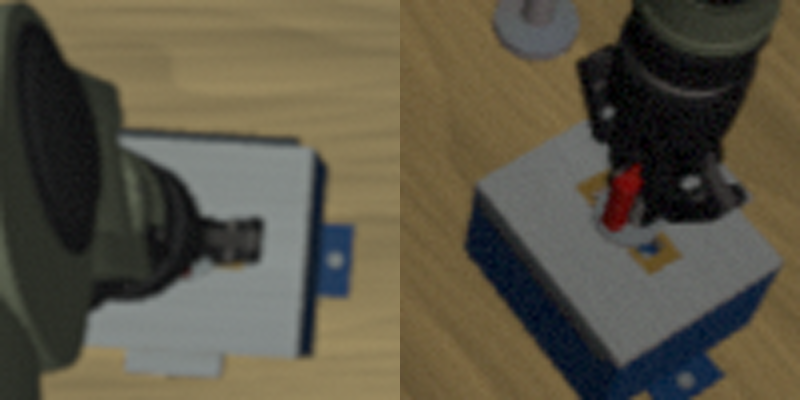

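The key's flange is on the lid and the wing now stands across the slot. I release, back off and check.

Run:
```python
from h import *
bot.set_gripper(0.5)
p=bot.read_position(); bot.move_linear([.4686,.1795,.25],speed=.1)
bot.goto_joints([1.084,.326,-.193,1.052,0,1.437])
print(bot.read_clock())
for n in("top","scene"):
    im=bot.camera(n); cv2.imwrite(f"pics/{n}4.png",im[:,:,::-1])
t=cv2.imread("pics/top4.png"); q=cv2.imread("pics/scene4.png")
f=np.array([.4686,.1795]); k=[f[0],f[1],-.0505]; th=np.linspace(0,2*np.pi,60)
def draw(n,im,u,v,S):
    for L in ([[ .02,.007,.153],[.02,-.007,.153],[-.02,-.007,.153],[-.02,.007,.153]],np.c_[.022*np.cos(th),.022*np.sin(th),th*0+.098]):
        cv2.polylines(im,[np.int32((proj(n,place(k,np.array(L)))-[u,v]+.5)*S)],True,(0,255,255),1)
a=cv2.resize(t[210:280,215:285],(400,400),interpolation=cv2.INTER_CUBIC); draw("top",a,215,210,400/70)
b=cv2.resize(q[180:250,360:430],(400,400),interpolation=cv2.INTER_CUBIC); draw("scene",b,360,180,400/70)
cv2.imwrite("pics/c6.png",np.hstack([a,b]))
for n in("top","scene"):
    d=cv2.absdiff(cv2.imread(f"pics/{n}0.png"),cv2.imread(f"pics/{n}4.png")).max(2)>50
    k_,l,st,ce=cv2.connectedComponentsWithStats(d.astype(np.uint8)); print(n,[st[i].tolist() for i in range(1,k_) if st[i][4]>12])
```

```text
20.9583
top [[248, 207, 31, 7, 131], [215, 208, 29, 8, 100], [243, 220, 17, 2, 23], [399, 220, 8, 11, 42], [220, 223, 63, 56, 2820], [0, 377, 12, 6, 50], [27, 377, 13, 7, 64], [27, 379, 49, 21, 428], [73, 394, 9, 6, 37]]
scene [[284, 128, 6, 6, 17], [280, 142, 12, 9, 43], [604, 177, 31, 22, 132], [372, 191, 62, 65, 1715], [617, 190, 12, 6, 42], [620, 197, 8, 9, 48], [599, 202, 22, 23, 274], [360, 205, 32, 44, 266], [623, 207, 4, 5, 16], [391, 216, 6, 6, 26], [634, 224, 5, 7, 29], [616, 231, 22, 15, 168], [627, 244, 13, 9, 84]]
```

View pics/c6.png

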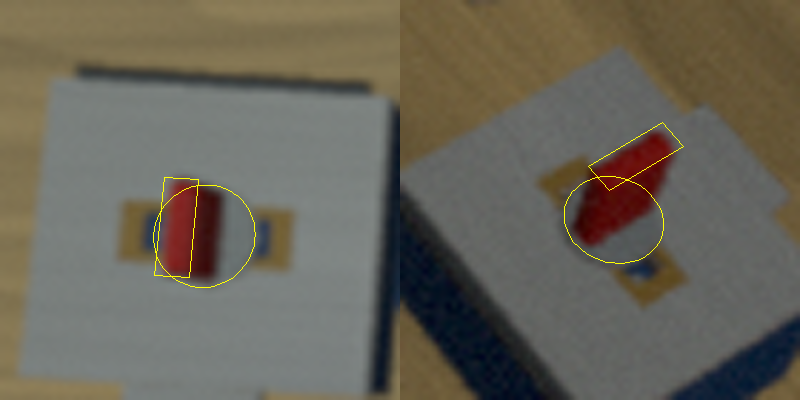

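The key stands upright in the lock with its flange flat on the shut lid. The wing, and so the head, is a quarter turn across the slot, within about 1 px of the seated model. The image differences show nothing else has moved.

```bash
python3 -c "
from cell import bot
print(bot.close_job())"
```

```text
the job is handed in; nothing more can be done
None
```

The job is handed in at about 21 s on the robot's clock: the lid is shut, the red key is seated and locked crosswise in the slot, the gripper is clear, and the pictures show the bystanders unmoved.

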